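# Turn a build card in the pizza station's ring book and hold it down

### The job

Turn the ring book to the next pizza: with a fingertip swing the page holder on the left out of the way, lift the top card of the right-hand pile by its tab and turn it over the rings until it lies flat on the left-hand pile, then swing the page holder back straight across it, up to its stop, so that it stays down. Only push and touch: do not pinch the card or the holder, do not fling the card over, and leave everything else on the bench where it is.

Things in the scene. Friction and masses are not known exactly. Their poses are not given: they have to be found in the camera images.
- book_rest: fixed unit: a low bright metal book rest with a ring book of stiff white picture cards open on it. Origin on the bench under the middle of the spine; x runs along the spine away from the robot, y to the left, z up. The rest's plate (top 7 mm above the bench) reaches 148 mm to either side of the spine; its near edge at x = -141 mm has a lip 18 mm high
- spine_mid (a point): point on the turning axis of the card (the line through the ring centres, along book_rest's x), at mid spine, 32 mm above the bench. Three steel rings stand at x = -70, 0 and +70 mm, 29 mm across, their tops 46 mm above the bench
- right_pile (a point): middle of the top of the fixed right-hand pile, under the loose card: 30 mm above the bench, 82 mm right of the spine line. Both piles are 210 mm along the spine (x from -105 to +105 mm) and reach 156 mm from the spine line. The fixed cards' own tabs are all at x from -20 to +104 mm
- left_pile (a point): middle of the top of the fixed left-hand pile, 30 mm above the bench, 82 mm left of the spine line; the turned card comes to lie on it
- card (a joint): turning angle of the loose top card about the ring line: 0 flat on the right-hand pile (start), 1.57 upright, 3.14 flat on the left-hand pile (its stop). Rigid plate, 210 mm along the spine, from 8 to 156 mm from the axis, 3 mm thick, about 0.12 kg. Some drag, no spring: let go short of upright it sinks back, past upright it sinks to the other side by itself at about 2 rad/s
- card_tab (a point): point on the tab of the card's free edge, 170 mm from the turning axis; turns with the card. The tab is white, 3 mm thick, 40 mm wide, centred 77 mm on the robot's side of mid spine, and reaches from 156 to 178 mm from the axis. On the right, its underside is 30 mm above the bare bench with nothing under it: a tilted fingertip fits below
- holder (a joint): swing angle of the page holder about its upright pivot: 0 = arm straight across the left-hand pile, parallel to the spine (a stop); it grows as the arm swings out to the left, counter-clockwise from above; beyond about 1.4 it is clear of the card's path; stop at 1.75. It stays where it is left; about 0.5 N at the peg moves it
- holder_pivot (a point): pivot of the page holder on the near side of the rest, 128 mm towards the robot and 85 mm left of mid spine, 39 mm above the bench
- holder_peg (a point): middle of the finger peg, 53 mm above the bench: an upright black peg, 13 mm thick, from 41 to 66 mm above the bench, standing 78 mm from the pivot on the holder's flat steel arm. The arm is 12 mm wide, ends 87 mm from the pivot, is 4 mm thick, and its underside passes 3 mm above a card that lies flat on the left-hand pile
- timer: white wind-up kitchen timer, 68 mm wide, 65 mm tall; origin at its underside. A bystander, to be left alone
- pepper_mill_a: turned wooden pepper mill, 56 mm wide, 191 mm tall; origin at its underside. A bystander, to be left alone
- flour_dredger: round metal shaker with a side handle, 74 x 109 mm, 104 mm tall; origin at its underside. A bystander, to be left alone
- garlic_1: garlic bulb, about 60 mm; origin at its underside. A bystander, to be left alone
- lemon_1: lemon, 71 x 53 x 51 mm; origin at its underside. A bystander, to be left alone
- teaspoon_1: steel teaspoon lying flat, 130 x 26 x 11 mm; origin at its underside. A bystander, to be left alone

How it is judged:
On the way, in this order (a step that is already met when the one before it is completed fails the run):
1. the page holder is swung clear while the card still lies on the right (value of joint holder above 1.35 rad and value of joint card below 0.3 rad), for 0.1 s.
2. the card lies flat on the left-hand pile (value of joint card above 3.11 rad), for 0.2 s.
At the end, for the whole second after the job is handed in: the card lies flat on the left-hand pile (within 0.03 rad), the page holder lies across it within 0.2 rad of its stop, and both are at rest (value of joint card above 3.11 rad and value of joint holder below 0.2 rad and velocity of joint each of card, holder below 0.05 rad/s and velocity of joint holder above -0.05 rad/s); the robot touches nothing.
It fails at once if the card is pinched or forced (over 30 N from the fingers) (contact force between the fingers and card above 30 N).
It fails at once if the page holder is pinched or forced (over 30 N from the fingers) (contact force between the fingers and holder above 30 N).
It fails at once if the card is flung over (faster than 4 rad/s) (velocity of joint card above 4 rad/s).
It fails at once if a bystander is moved more than 30 mm (distance of any of timer, pepper_mill_a, flour_dredger, garlic_1, lemon_1, teaspoon_1 from where it was at the start of the episode above 0.03 m).
It also fails if it takes over 72 s, if anything falls off the work surface, if the arm or the gripper's body presses on something with over 40 N, if the wrist force passes 120 N, or if a joint passes its speed limit or range.

### The arm

A 7-joint arm with a two-finger parallel gripper is mounted at the origin on a cart in front of the work surface, level with it; the furniture and walls round the work are solid. World frame = base frame: x ahead of the robot, y to its left, z up, the work surface at z = 0. Lengths are in m, angles in rad, forces in N, time in s.
With the tool pointing down it reaches from about 0.4 to 0.85 m from the base axis. Payload 4.5 kg.
Tool frame: the origin (TCP) lies between the finger pads; the fingertips stand 11 mm ahead of it and the grasp point (between the pads) lies 8 mm behind it (r.nose_length is the distance from the TCP to the fingertips, in m); z points along the fingers, y is the line along which they close (so a half turn about z gives the same grasp; the last joint's range is limited). The gripper opens to 88 mm and grips with 3 to 60 N. Pads are 18 mm wide; open, the fingers measure 123 mm over their backs; the gripper's body (75 mm by 187 mm) begins 45 mm behind the grasp point.
Start: joints at [-1.258, 0.689, -0.195, 1.565, 0.157, 0.902, -0.215], TCP at [0.172, 0.601, 0.221] pointing down, gripper open.
Joint ranges: [-3.01, 3.01], [-0.46, 2.08], [-1.47, 1.51], [0.13, 2.56], [-1, 4.14], [0.04, 2.09], [-2.66, 2.66]. Speed limits (rad/s): [2.57, 2.57, 3.14, 3.14, 3.14, 3.14, 3.14].

### API

Orientations are given as a unit quaternion [x, y, z, w].
In Python, from plant import get_state, snapshot, camera_model, r gives the robot as it stands.
- The arm moves only by the shell command python3 -m inch 'ROWS' [FORCE]. ROWS is text: rows parted by semicolons, each of 7 numbers parted by spaces: the opening, from -1 (shut) to 1 (fully open), then the shift along the tool's x, y, z in m, then the turn, a rotation vector about the tool's x, y, z in rad. A call has 1 to 20 rows; each row shifts and turns the commanded pose from where the row before left it, along the tool's axes as they then stand; what a row does not reach is not made up. A row lasts 1/12 s, in which the tool goes at most 41.7 mm and 7.16 degrees, less where a joint would pass 70% of its speed; a pose out of reach is approached as far as the arm can. A call is refused whole if a number of a shift passes 0.0417 or a number of a turn 0.125, either way. A call with a gripper value outside its range is refused whole. The fingers move at their own pace and stop on an object; FORCE is the grip in N (left out, the last holds). Time passes only in rows, so rows that do not move let the fingers close. It gives the time, the measured TCP pose, the force, the opening and the grip force at its end, in the units of the state.
- get_state(): the state, without advancing time (a new reading comes with each control period).
- snapshot(name): name is "scene" or "side" or "wrist"; returns (picture, depth): 420x560x3 uint8, red, green, blue; 420x560 float32, m along the optical axis (not along the pixel's ray), 0 where there is no reading.
- camera_model(name): a dict with "intrinsics" (3x3 intrinsics, pixels), "dist" ([k1, k2, p1, p2, k3] as OpenCV has them; the pictures are not rectified), "view" (4x4, takes a point from world to camera coordinates). Camera axes: x right, y down, z forward; pixel columns grow to the right and rows downward; lengths in m; the calibration is good to about 2 mm. A picture is of the moment at which its call begins: read the wrist's pose just before it. camera_model takes no time and is no camera call; for the wrist camera it gives the pose at the moment of the call.
- r.finish_job(): hands the job in; it is judged then, once.
The state is a dict: "clock": time; "q": joint angles; "qd": joint speeds; "joint_torque": joint torques, N m; "tool_pos": TCP position; "eef_rot": TCP orientation; "contact_force": force on the tool from outside, world axes, zero at the start; "moment": the same for the moment, N m; "opening": opening from 0.0 (shut) to 1.0 (fully open); "finger_force": force on a finger pad.
Only numpy, scipy, OpenCV 4.12 (cv2) and the standard library are available. Lean on these libraries where they do the work, as an engineer would, in place of code of your own. Each camera call takes 0.05 s, during which the arm holds its last target. There are 200 camera calls.

## Working session

There is one attempt and no reset: what is moved stays moved. The work goes in short steps, Python scripts to look and compute and a shell command to move; the robot and the scene stay as the last step left them, time stands still between calls to the robot, and variables do not carry over. Pictures are saved under pics/ and viewed, at most 10 in all, crops included, and the job is handed in when it is done.

```bash
mkdir -p pics; ls; python3 - <<'E'
from plant import get_state, snapshot, camera_model, r
import cv2,numpy as np
s=get_state();print({k:np.round(v,3) for k,v in s.items()})
for n in("scene","side"):
    p,d=snapshot(n);np.savez(f"{n}.npz",p=p,d=d);cv2.imwrite(f"pics/{n}0.png",p[:,:,::-1])
    m=camera_model(n);print(n,m["intrinsics"],m["dist"],np.round(m["view"],3))
E
```

```text
pics
{'clock': np.float64(0.0), 'q': array([-1.258,  0.69 , -0.195,  1.566,  0.157,  0.903, -0.215]), 'qd': array([-0.   , -0.002, -0.002,  0.001,  0.001,  0.001,  0.002]), 'joint_torque': array([-0.0000e+00, -5.2756e+01, -1.2670e+00, -1.5343e+01, -5.3000e-02,
        7.0000e-03,  0.0000e+00]), 'tool_pos': array([0.172, 0.6  , 0.221]), 'eef_rot': array([ 0.139,  0.99 , -0.001, -0.   ]), 'contact_force': array([-0.257,  0.002,  0.047]), 'moment': array([-0.021, -0.085,  0.01 ]), 'finger_force': np.float64(0.0), 'opening': np.float64(1.003)}
scene [[435.99843364   0.         278.21975561]
 [  0.         435.99843364 201.82554528]
 [  0.           0.           1.        ]] [-0.03078605  0.          0.          0.          0.        ] [[-0.873 -0.488 -0.014  0.55 ]
 [-0.372  0.683 -0.629  0.193]
 [ 0.317 -0.544 -0.777  1.152]
 [ 0.     0.     0.     1.   ]]
side [[532.63458943   0.         279.68622598]
 [  0.         532.63458943 209.66191092]
 [  0.           0.           1.        ]] [-0.16760954  0.          0.          0.          0.        ] [[ 0.84  -0.543  0.002 -0.415]
 [-0.189 -0.295 -0.937  0.215]
 [ 0.51   0.786 -0.35   1.079]
 [ 0.     0.     0.     1.   ]]
```

View pics/scene0.png

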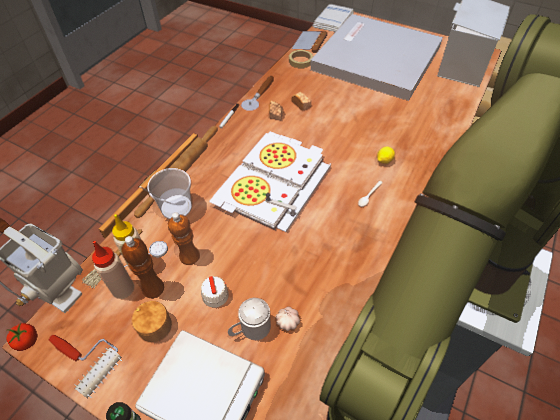

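View pics/side0.png

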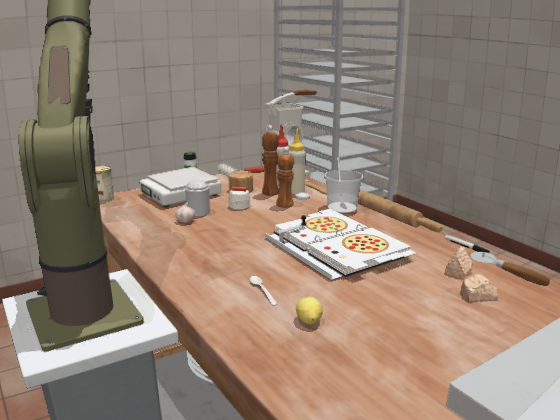

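The scene picture shows the book at about (272,178), with the right pile at the top, the left pile below it and the black peg near (293,197). Next I'll rectify both views into a top-down view.

```bash
cat > h.py <<'E'
import cv2,numpy as np
from plant import get_state, snapshot, camera_model, r
def cloud(n,p,d,m):
    h,w=d.shape;u,v=np.meshgrid(np.arange(w),np.arange(h))
    xy=cv2.undistortPoints(np.stack([u,v],-1).reshape(-1,1,2).astype(np.float32),m["intrinsics"],np.array(m["dist"]))[:,0]
    z=d.reshape(-1);P=np.c_[xy*z[:,None],z];V=np.array(m["view"]);
    return ((P-V[:3,3])@V[:3,:3]).reshape(h,w,3)
def ortho(p,m,x0,x1,y0,y1,z,s):
    # top-down: rows = x decreasing downward, cols = y decreasing to right ; s px per m
    H,W=int((x1-x0)*s),int((y1-y0)*s)
    X,Y=np.meshgrid(x1-np.arange(H)/s,y1-np.arange(W)/s,indexing='ij')
    V=np.array(m["view"]);rv=cv2.Rodrigues(V[:3,:3])[0]
    q=cv2.projectPoints(np.stack([X,Y,X*0+z],-1).reshape(-1,3),rv,V[:3,3],m["intrinsics"],np.array(m["dist"]))[0].reshape(H,W,2).astype(np.float32)
    return cv2.remap(p,q[...,0],q[...,1],cv2.INTER_CUBIC)
E
python3 - <<'E'
from h import *
ims=[]
f=np.load("scene.npz");m=camera_model("scene");C=cloud("scene",f["p"],f["d"],m)
for px in[(272,178),(277,155),(250,190),(293,197),(385,155),(370,195),(213,290),(255,320),(288,318),(182,240)]:
    print(px,C[px[1],px[0]].round(3))
c=C[178,272]
for n in("scene","side"):
    f=np.load(n+".npz");ims.append(ortho(f["p"],camera_model(n),c[0]-.2,c[0]+.2,c[1]-.2,c[1]+.2,.031,1000))
print(c)
cv2.imwrite("pics/o.png",np.hstack(ims)[:,:,::-1])
E
```

```text
(272, 178) [ 0.654 -0.005  0.031]
(277, 155) [ 0.686 -0.094  0.037]
(250, 190) [0.687 0.069 0.032]
(293, 197) [0.565 0.026 0.023]
(385, 155) [ 0.383 -0.252  0.043]
(370, 195) [ 0.37  -0.11   0.002]
(213, 290) [0.583 0.409 0.063]
(255, 320) [0.443 0.438 0.097]
(288, 318) [0.391 0.377 0.045]
(182, 240) [0.713 0.348 0.11 ]
[ 0.65377982 -0.00473455  0.03133315]
```

View pics/o.png

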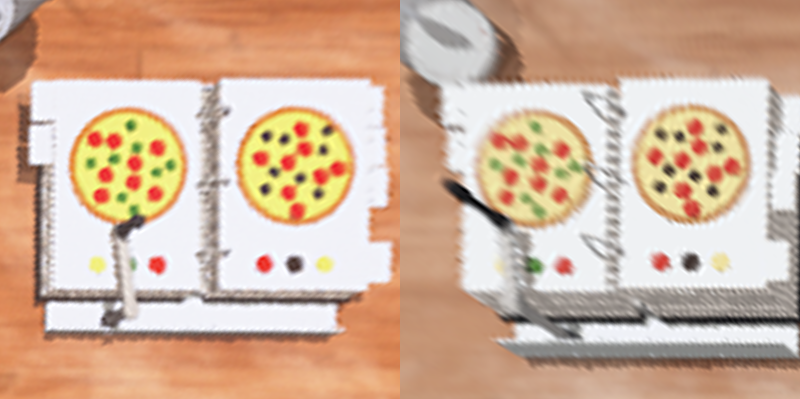

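The rectified view puts the book origin at about (0.670, -0.016) with yaw near 0. That makes the pivot (0.542, 0.069), the peg (0.620, 0.069), and the tab (0.593, -0.186). I'll shut the fingers, turn the tool so its y lies along world x, and fly over.

```bash
python3 -m inch '-1 0 0 0 0 0 0.1174;-1 0 0 0 0 0 0.1174;-1 0 0 0 0 0 0.1174;-1 0 0 0 0 0 0.1174;-1 0 0 0 0 0 0.1174;-1 0 0 0 0 0 0.1174;-1 0 0 0 0 0 0.1174;-1 0 0 0 0 0 0.1174;-1 0 0 0 0 0 0.1174;-1 0 0 0 0 0 0.1174;-1 0 0 0 0 0 0.1174'
python3 -m inch '-1 -0.0286 0.0219 0 0 0 0;-1 -0.0286 0.0219 0 0 0 0;-1 -0.0286 0.0219 0 0 0 0;-1 -0.0286 0.0219 0 0 0 0;-1 -0.0286 0.0219 0 0 0 0;-1 -0.0286 0.0219 0 0 0 0;-1 -0.0286 0.0219 0 0 0 0;-1 -0.0286 0.0219 0 0 0 0;-1 -0.0286 0.0219 0 0 0 0;-1 -0.0286 0.0219 0 0 0 0;-1 -0.0286 0.0219 0 0 0 0;-1 -0.0286 0.0219 0 0 0 0;-1 -0.0286 0.0219 0 0 0 0;-1 -0.0286 0.0219 0 0 0 0;-1 -0.0286 0.0219 0 0 0 0;-1 -0.0286 0.0219 0 0 0 0;-1 -0.0286 0.0219 0 0 0 0;-1 -0.0286 0.0219 0 0 0 0;-1 -0.0286 0.0219 0 0 0 0;-1 -0.0286 0.0219 0 0 0 0'
python3 - <<'E'
from h import *
s=get_state();print(s["clock"],s["q"].round(3) if hasattr(s["q"],'round') else s["q"],s["tool_pos"],s["eef_rot"])
m=camera_model("wrist");p,d=snapshot("wrist")
cv2.imwrite("pics/w1.png",np.hstack([p[:,:,::-1][:, :],ortho(p,m,.5,.92,-.2,.04,.031,1000)[:,:,::-1]]))
E
```

```text
clock: 1.02
tool_pos: [0.1718, 0.6005, 0.221]
eef_rot: [0.709, 0.705, -0.0, 0.0]
contact_force: [0.5, -0.8, -0.5]
opening: 0.193
finger_force: 0.0
clock: 2.68
tool_pos: [0.6108, 0.0276, 0.2211]
eef_rot: [0.707, 0.707, -0.0, -0.0]
contact_force: [0.6, 0.2, -1.0]
opening: 0.004
finger_force: 0.0
2.6833 [-0.166  0.67   0.081  1.617 -0.067  0.859 -0.058] [0.6108499  0.02755569 0.22107121] [ 7.06908660e-01  7.07304705e-01 -2.47052653e-04 -3.73790417e-04]
```

View pics/w1.png

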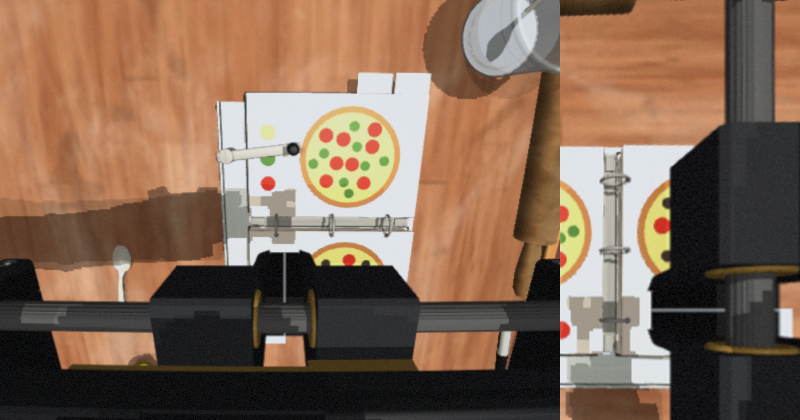

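The wrist view shows the peg top at (293,149), the pivot at (222,156) and the ring line at row ~224. I'll turn those into coordinates.

```bash
python3 - <<'E'
from h import *
m=camera_model("wrist");V=np.array(m["view"]);R,t=V[:3,:3],V[:3,3];c=-R.T@t;print("cam",c.round(3))
for n,u,v,z in[("peg top",293,149,.066),("pivot",224,156,.043),("ring0",332,222,.046),("ring-",276,224,.046),("ring+",390,220,.046),("cardL near inner",247,217,.03),("cardL near outer",246,93,.03),("tab L far",431,73,.03)]:
    q=cv2.undistortPoints(np.array([[[u,v]]],float),m["intrinsics"],np.array(m["dist"]))[0,0]
    w=R.T@np.array([*q,1]);print(n,(c+w*(z-c[2])/w[2]).round(4))
E
```

```text
cam [0.615 0.089 0.383]
peg top [0.6259 0.0707 0.066 ]
pivot [0.5477 0.0624 0.043 ]
ring0 [ 0.6736 -0.0171  0.046 ]
ring- [ 0.6059 -0.0189  0.046 ]
ring+ [ 0.744  -0.0153  0.046 ]
cardL near inner [ 0.5691 -0.0143  0.03  ]
cardL near outer [0.5743 0.131  0.03  ]
tab L far [0.7814 0.151  0.03  ]
```

```bash
python3 -m inch '-1 0.0006 0.0006 0.032 0 0 0;-1 0.0006 0.0006 0.032 0 0 0;-1 0.0006 0.0006 0.032 0 0 0;-1 0.0006 0.0006 0.032 0 0 0;-1 0.0006 0.0006 0.024 0 0 0;-1 0 0 0.01 0 0 0;-1 0 0 0 0 0 0'
python3 -m inch '-1 0.008 0 0 0 0 0;-1 0.008 0 0 0 0 0;-1 0.008 0 0 0 0 0;-1 0.008 0 0 0 0 0;-1 0.008 -0.001 0 0 0 0;-1 0.008 -0.002 0 0 0 0;-1 0.008 -0.003 0 0 0 0;-1 0.008 -0.004 0 0 0 0;-1 0.008 -0.005 0 0 0 0;-1 0.008 -0.006 0 0 0 0;-1 0.008 -0.007 0 0 0 0;-1 0.004 -0.004 0 0 0 0;-1 0 0 0 0 0 0'
```

```text
clock: 3.32
tool_pos: [0.6111, 0.0323, 0.0568]
eef_rot: [0.707, 0.707, -0.002, -0.002]
contact_force: [0.1, -1.2, -0.0]
opening: 0.005
finger_force: 0.0
clock: 4.4
tool_pos: [0.5796, 0.1259, 0.0593]
eef_rot: [0.706, 0.708, -0.0, -0.001]
contact_force: [0.3, 0.4, 0.5]
opening: 0.005
finger_force: 0.0
```

```bash
python3 -m inch '-1 -0.006 0.01 0 0 0 0;-1 -0.002 0.015 0 0 0 0;-1 0 0.015 0 0 0 0;-1 0.01 0 0 0 0 0;-1 0.012 0 0 0 0 0;-1 0.003 0 0 0 0 0;-1 0 -0.008 0 0 0 0;-1 0 -0.008 0 0 0 0;-1 0 -0.008 0 0 0 0;-1 0 -0.008 0 0 0 0;-1 0 -0.008 0 0 0 0;-1 0 -0.007 0 0 0 0;-1 0 -0.005 0 0 0 0;-1 0 0 0 0 0 0'
python3 - <<'E'
from h import *
p,d=snapshot("scene")
cv2.imwrite("pics/s2.png",ortho(p,camera_model("scene"),.47,.87,-.22,.22,.041,1300)[:,:,::-1])
E
```

```text
clock: 5.57
tool_pos: [0.5678, 0.1412, 0.0594]
eef_rot: [0.707, 0.707, -0.001, -0.001]
contact_force: [0.1, -0.7, -0.7]
opening: 0.004
finger_force: 0.0
```

View pics/s2.png

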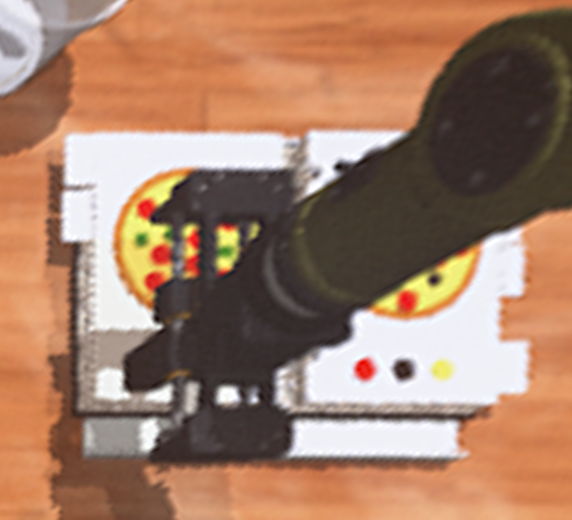

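The holder is hidden by the gripper here. I'll raise it and move to the right side, then look from the scene camera.

```bash
python3 -m inch '-1 0 0.005 0 0 0 0;-1 0 0 -0.03 0 0 0;-1 0 0 -0.03 0 0 0;-1 0 0 -0.03 0 0 0;-1 0 0 -0.03 0 0 0;-1 -0.03 0.001 -0.02 0 0 0;-1 -0.035 0.002 0 0 0 0;-1 -0.035 0.002 0 0 0 0;-1 -0.035 0.002 0 0 0 0;-1 -0.035 0.002 0 0 0 0;-1 -0.035 0.002 0 0 0 0;-1 -0.035 0.002 0 0 0 0;-1 -0.035 0.002 0 0 0 0;-1 -0.035 0.002 0 0 0 0;-1 -0.035 0.002 0 0 0 0;-1 -0.035 0.002 0 0 0 0;-1 -0.035 0.002 0 0 0 0;-1 -0.035 0 0 0 0 0;-1 0 0 0 0 0 0'
python3 -m inch '-1 0 0 0 0 0.1 0;-1 0 0 0 0 0.1 0;-1 0 0 0 0 0.1 0;-1 0 0 0 0 0.1 0;-1 0 0 0 0 0.1 0;-1 0 0 0 0 0.1 0;-1 0 0 0 0 0.1 0;-1 0 0 0 0 0.1 0;-1 0 0 0 0 0 0'
python3 - <<'E'
from h import *
s=get_state();print(np.round(s["q"],2))
p,d=snapshot("scene")
cv2.imwrite("pics/s3.png",ortho(p,camera_model("scene"),.47,.87,-.35,.22,.041,1200)[:,:,::-1])
E
```

```text
clock: 7.2
tool_pos: [0.5953, -0.3207, 0.1996]
eef_rot: [0.711, 0.703, -0.003, 0.003]
contact_force: [-0.6, -1.4, 1.2]
opening: 0.003
finger_force: 0.0
clock: 7.95
tool_pos: [0.5944, -0.313, 0.1929]
eef_rot: [0.654, 0.648, 0.275, -0.278]
contact_force: [-1.5, -0.3, -2.3]
opening: 0.003
finger_force: 0.0
[ 0.78  1.13 -0.24  0.91 -0.41  1.62  0.7 ]
```

View pics/s3.png

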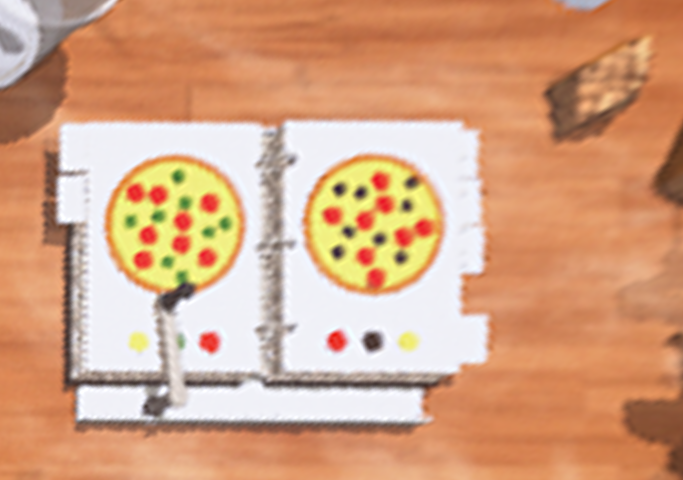

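The holder did not move: it is still parallel to the spine, with the peg at (170,298) in this view. The closed fingertips must be narrower than I assumed and slid past. I'll go back and follow an arc centred on the peg.

```bash
python3 -m inch '-1 0 0 0 0 -0.1 0;-1 0 0 0 0 -0.1 0;-1 0 0 0 0 -0.1 0;-1 0 0 0 0 -0.1 0;-1 0 0 0 0 -0.1 0;-1 0 0 0 0 -0.1 0;-1 0 0 0 0 -0.1 0;-1 0 0 0 0 -0.1 0;-1 0 0 0 0 0 0'
python3 -m inch '-1 0.032 0.002 0 0 0 0;-1 0.032 0.002 0 0 0 0;-1 0.032 0.002 0 0 0 0;-1 0.032 0.002 0 0 0 0;-1 0.032 0.002 0 0 0 0;-1 0.032 0.002 0 0 0 0;-1 0.032 0.002 0 0 0 0;-1 0.032 0.002 0 0 0 0;-1 0.032 0.002 0 0 0 0;-1 0.032 0.002 0 0 0 0;-1 0.034 0.002 0 0 0 0;-1 0 0 0.03 0 0 0;-1 0 0 0.03 0 0 0;-1 0 0 0.03 0 0 0;-1 0 0 0.03 0 0 0;-1 0 0 0.018 0 0 0;-1 0 0 0 0 0 0'
```

```text
clock: 8.75
tool_pos: [0.6012, -0.2999, 0.2026]
eef_rot: [0.702, 0.712, 0.002, 0.002]
contact_force: [0.3, 2.6, -0.1]
opening: 0.007
finger_force: 0.0
clock: 10.17
tool_pos: [0.6171, 0.0448, 0.0584]
eef_rot: [0.707, 0.707, -0.002, -0.002]
contact_force: [-0.0, -0.8, -0.2]
opening: 0.004
finger_force: 0.0
```

```bash
python3 -m inch '-1 0.002 0.005 0 0 0 0;-1 0.006 0.001 0 0 0 0;-1 0.006 0.001 0 0 0 0;-1 0.006 0 0 0 0 0;-1 0.006 0 0 0 0 0;-1 0.006 -0.001 0 0 0 0;-1 0.006 -0.001 0 0 0 0;-1 0.006 -0.002 0 0 0 0;-1 0.006 -0.002 0 0 0 0;-1 0.0055 -0.0025 0 0 0 0;-1 0.0055 -0.0025 0 0 0 0;-1 0.005 -0.003 0 0 0 0;-1 0.005 -0.003 0 0 0 0;-1 0 0 0 0 0 0'
python3 -m inch '-1 0.0045 -0.004 0 0 0 0;-1 0.0045 -0.004 0 0 0 0;-1 0.004 -0.0045 0 0 0 0;-1 0.004 -0.0045 0 0 0 0;-1 0.003 -0.005 0 0 0 0;-1 0.003 -0.005 0 0 0 0;-1 0.0025 -0.0055 0 0 0 0;-1 0.002 -0.0055 0 0 0 0;-1 0.0015 -0.006 0 0 0 0;-1 0.0015 -0.006 0 0 0 0;-1 0 0 0 0 0 0'
python3 - <<'E'
from h import *
m=camera_model("wrist");p,d=snapshot("wrist")
cv2.imwrite("pics/w4.png",p[:,:,::-1])
E
```

```text
clock: 11.33
tool_pos: [0.6083, 0.118, 0.0613]
eef_rot: [0.706, 0.708, 0.0, -0.001]
contact_force: [-0.7, 0.4, 0.2]
opening: 0.005
finger_force: 0.0
clock: 12.25
tool_pos: [0.5574, 0.1471, 0.0613]
eef_rot: [0.707, 0.708, -0.001, -0.001]
contact_force: [1.0, -0.4, 0.5]
opening: 0.001
finger_force: 0.0
```

View pics/w4.png

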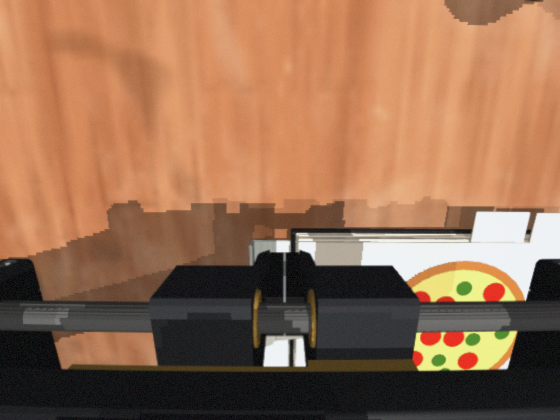

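```bash
python3 -m inch '-1 0 0.005 0 0 0 0;-1 0 0 -0.03 0 0 0;-1 0 0 -0.03 0 0 0;-1 0 0 -0.03 0 0 0;-1 0 0 -0.03 0 0 0;-1 -0.03 0.002 -0.02 0 0 0;-1 -0.035 0.003 0 0 0 0;-1 -0.035 0.003 0 0 0 0;-1 -0.03 0.003 0 0 0 0;-1 0 0 0 0 0 0'
python3 - <<'E'
from h import *
m=camera_model("wrist");p,d=snapshot("wrist")
cv2.imwrite("pics/w5.png",p[:300,:,::-1])
E
```

```text
clock: 13.13
tool_pos: [0.5765, 0.0066, 0.2022]
eef_rot: [0.711, 0.703, -0.001, 0.003]
contact_force: [0.2, 0.1, -0.4]
opening: 0.004
finger_force: 0.0
```

View pics/w5.png

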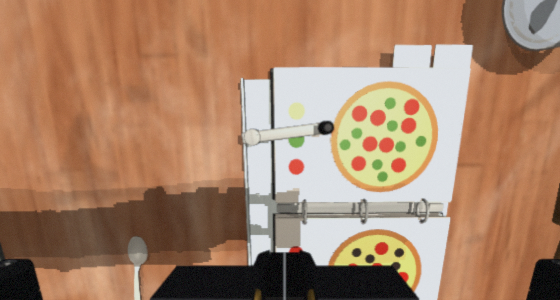

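The holder is still in place, with its peg at (326,127). I'll check the heights and positions with depth.

```bash
python3 - <<'E'
from h import *
print(r.nose_length, [a for a in dir(r) if a[0]!='_'])
s=get_state();print(np.round(s["tool_pos"],4))
m=camera_model("wrist");p,d=snapshot("wrist");C=cloud("w",p,d,m)
for n,u,v in[("peg",326,127),("pegfoot",320,130),("arm",290,132),("pivot",252,138),("cardL",300,100),("ring",364,204),("tip",284,262),("bench",100,100)]: print(n,p[v,u],C[v,u].round(4))
m=camera_model("scene");p,d=snapshot("scene");C=cloud("s",p,d,m)
M=(C[...,0]>.52)&(C[...,0]<.66)&(C[...,1]>.03)&(C[...,1]<.12)&(C[...,2]>.036)
dark=p.max(-1)<90
print("dark",C[M&dark].round(3)[:40])
V=np.array(m["view"])
for P in([.62,.069,.041],[.62,.069,.066],[.542,.069,.041]):
  print(cv2.projectPoints(np.array([P]),cv2.Rodrigues(V[:3,:3])[0],V[:3,3],m["intrinsics"],np.array(m["dist"]))[0].ravel())
E
```

```text
0.011 ['Unreachable', 'finish_job', 'nose_length']
[0.5763 0.0109 0.2019]
peg [32 31 32] [0.6182 0.0861 0.0632]
pegfoot [16 18 17] [0.6146 0.0834 0.0444]
arm [202 201 189] [0.5832 0.0816 0.0387]
pivot [212 209 197] [0.5425 0.0758 0.0412]
cardL [220 224 229] [0.5942 0.1146 0.0302]
ring [86 86 86] [6.69e-01 5.00e-04 3.43e-02]
tip [114 116 118] [0.5761 0.0193 0.2313]
bench [180 122  82] [ 3.601e-01  1.211e-01 -1.000e-04]
dark [[0.547 0.033 0.627]
 [0.545 0.035 0.628]
 [0.54  0.039 0.631]
 [0.538 0.039 0.631]
 [0.535 0.042 0.633]
 [0.532 0.043 0.635]
 [0.53  0.044 0.635]
 [0.527 0.045 0.636]
 [0.525 0.045 0.637]
 [0.521 0.05  0.64 ]
 [0.55  0.033 0.624]
 [0.543 0.037 0.628]
 [0.54  0.038 0.629]
 [0.537 0.041 0.63 ]
 [0.536 0.04  0.63 ]
 [0.532 0.043 0.632]
 [0.531 0.042 0.632]
 [0.526 0.046 0.635]
 [0.523 0.048 0.637]
 [0.521 0.048 0.637]
 [0.547 0.037 0.625]
 [0.544 0.039 0.626]
 [0.543 0.038 0.626]
 [0.539 0.041 0.628]
 [0.537 0.041 0.629]
 [0.534 0.042 0.63 ]
 [0.53  0.046 0.633]
 [0.528 0.046 0.633]
 [0.526 0.047 0.634]
 [0.522 0.05  0.636]
 [0.553 0.034 0.62 ]
 [0.55  0.035 0.621]
 [0.546 0.039 0.624]
 [0.544 0.04  0.625]
 [0.542 0.04  0.625]
 [0.539 0.042 0.627]
 [0.536 0.043 0.628]
 [0.532 0.046 0.63 ]
 [0.531 0.044 0.629]
 [0.528 0.046 0.631]]
[269.44758226 196.27471369]
[269.19044553 190.74484232]
[292.93241928 206.24268923]
```

```bash
python3 - <<'E'
from h import *
from scipy import ndimage as nd
pts=[];Ps=[]
for n in("scene","side"):
    f=np.load(n+".npz");p=f["p"];m=camera_model(n);V=np.array(m["view"]);K=m["intrinsics"];D=np.array(m["dist"])
    c=cv2.projectPoints(np.array([[.62,.07,.053]]),cv2.Rodrigues(V[:3,:3])[0],V[:3,3],K,D)[0].ravel();print(n,"pred",c.round(1))
    u,v=c.round().astype(int);W=p[v-14:v+15,u-14:u+15].max(-1)
    print("\n".join("".join("#" if a<60 else "+" if a<110 else "." for a in r_) for r_ in W))
    C=cloud(n,p,f["d"],m)[v-14:v+15,u-14:u+15];k=W<60;print(C[k].round(3)[::3])
E
```

```text
scene pred [269.2 193.9]
.............................
.............................
.............................
.............................
.............................
.............................
.............................
.............................
.............................
.............................
.............................
.............................
.............................
............++...............
...........++++..............
...........++++..............
............++...............
............++...............
...........++++..............
...........++++..............
...........++++..............
.............................
.............................
.............................
.............................
.............................
.............................
.............................
.............................
[]
side pred [304.8 220.1]
+............................
.............................
.............................
.............................
.............................
............................
[... 181 characters left out ...]

..........+####..............
...........+##...............
............##...............
............##...............
...........+##...............
...........###+..............
..........+####..............
............+++..............
.............................
.............................
.............................
.............................
......++.....................
...++........................
.............................
.............................
.............................
[[0.619 0.077 0.063]
 [0.621 0.079 0.059]
 [0.617 0.079 0.057]
 [0.625 0.076 0.056]
 [0.618 0.075 0.052]
 [0.62  0.074 0.049]
 [0.617 0.078 0.043]
 [0.615 0.076 0.041]
 [0.62  0.068 0.042]]
```

The peg is waisted and stands at about (0.619, 0.077). I'll repeat the push centred on it and record camera frames at each stage to see what happens.

```bash
cat > shot.py <<'E'
import sys
from h import *
for n in("wrist","side","scene"):
    p,d=snapshot(n);np.savez(f"{n}_{sys.argv[1]}.npz",p=p,d=d,view=camera_model(n)["view"])
E
python3 -m inch '-1 0.017 0.021 0.02 0 0 0;-1 0.017 0.021 0.02 0 0 0;-1 0 0 0.03 0 0 0;-1 0 0 0.03 0 0 0;-1 0 0 0.028 0 0 0;-1 0 0 0.015 0 0 0;-1 0 0 0 0 0 0;-1 0 0 0 0 0 0'
python3 shot.py a
python3 -m inch '-1 0.006 0 0 0 0 0;-1 0.006 0 0 0 0 0;-1 0.006 0 0 0 0 0;-1 0.006 0 0 0 0 0;-1 0.006 -0.001 0 0 0 0;-1 0.006 -0.001 0 0 0 0;-1 0 0 0 0 0 0;-1 0 0 0 0 0 0'
python3 shot.py b
python3 - <<'E'
from h import *
rows=[]
for t in"ab":
    w=np.load(f"wrist_{t}.npz")["p"][120:360,150:450];s=np.load(f"side_{t}.npz")["p"][180:260,250:350]
    rows.append(np.hstack([w,cv2.resize(s,(300,240))]))
cv2.imwrite("pics/ab.png",np.vstack(rows)[:,:,::-1])
E
```

```text
clock: 13.95
tool_pos: [0.617, 0.0525, 0.0578]
eef_rot: [0.706, 0.708, -0.0, -0.001]
contact_force: [0.5, -0.2, -0.0]
opening: 0.003
finger_force: 0.0
clock: 14.77
tool_pos: [0.6151, 0.0873, 0.0583]
eef_rot: [0.706, 0.708, -0.0, -0.0]
contact_force: [-0.7, 0.3, -0.5]
opening: 0.003
finger_force: 0.0
```

View pics/ab.png

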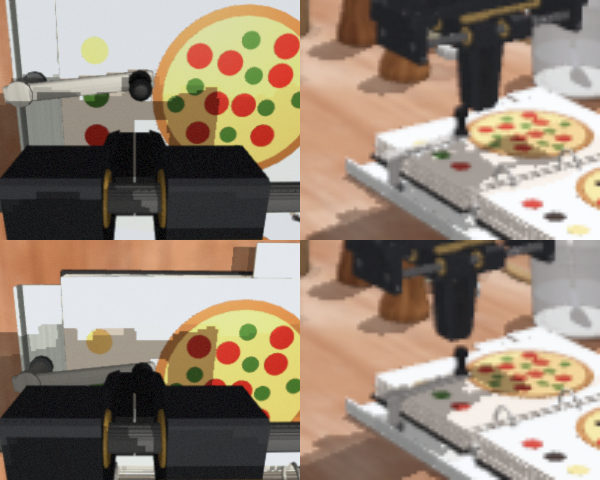

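The side view shows the peg head still visible below the fingertip, so the tip seems to pass above the peg. I'll measure the tip height from depth.

```bash
python3 - <<'E'
from h import *
f=np.load("side_b.npz");C=cloud("s",f["p"],f["d"],camera_model("side"))
for v in range(203,228,1):print(v,f["p"][v,302],C[v,302].round(3),f["p"][v,299].max(),C[v,299].round(3))
E
```

```text
203 [35 35 36] [0.614 0.076 0.101] 43 [0.603 0.074 0.104]
204 [33 33 35] [0.616 0.079 0.097] 41 [0.6   0.07  0.103]
205 [34 34 36] [0.614 0.075 0.096] 42 [0.601 0.072 0.099]
206 [35 34 36] [0.617 0.08  0.091] 41 [0.604 0.076 0.095]
207 [36 35 36] [0.616 0.078 0.089] 42 [0.601 0.071 0.094]
208 [33 33 35] [0.618 0.081 0.085] 40 [0.602 0.073 0.091]
209 [36 35 36] [0.616 0.078 0.083] 41 [0.604 0.075 0.087]
210 [35 35 36] [0.615 0.076 0.081] 40 [0.608 0.081 0.081]
211 [35 34 36] [0.613 0.074 0.08 ] 43 [0.603 0.074 0.082]
212 [37 36 37] [0.611 0.071 0.078] 41 [0.603 0.074 0.079]
213 [129  99  81] [ 0.728  0.235 -0.001] 150 [0.608 0.081 0.072]
214 [205 159 129] [ 0.723  0.227 -0.001] 206 [0.711 0.227 0.001]
215 [133  98  77] [0.619 0.082 0.064] 209 [ 0.709  0.224 -0.001]
216 [57 45 41] [0.618 0.08  0.062] 206 [ 0.708  0.223 -0.003]
217 [31 30 31] [0.615 0.075 0.061] 203 [ 0.703  0.215 -0.003]
218 [24 26 25] [0.618 0.08  0.056] 204 [ 0.7    0.211 -0.004]
219 [79 81 82] [0.62  0.082 0.052] 240 [0.645 0.133 0.03 ]
220 [114 116 118] [0.619 0.081 0.05 ] 251 [0.646 0.134 0.026]
221 [118 120 122] [0.617 0.079 0.048] 252 [0.641 0.126 0.027]
222 [92 93 95] [0.618 0.079 0.045] 252 [0.636 0.119 0.028]
223 [44 44 45] [0.614 0.074 0.045] 252 [0.629 0.109 0.03 ]
224 [29 28 30] [0.615 0.076 0.041] 224 [0.625 0.104 0.029]
225 [93 92 91] [0.619 0.081 0.035] 147 [0.61  0.083 0.037]
226 [124 121 120] [0.612 0.071 0.037] 121 [0.607 0.078 0.036]
227 [155 148 143] [0.623 0.086 0.027] 123 [0.605 0.075 0.035]
```

The true tip is at about z = 0.073 with the TCP reading 0.058, so when shut the fingertips stand about 15 mm behind the TCP, not 11 mm ahead. I'll back off, lower by 25 mm and push again.

```bash
python3 -m inch '-1 -0.02 0.001 0 0 0 0;-1 -0.02 0.002 0 0 0 0;-1 0 0.001 0.01 0 0 0;-1 0 0 0.01 0 0 0;-1 0 0 0.005 0 0 0;-1 0 0 0 0 0 0;-1 0 0 0 0 0 0'
python3 shot.py c
python3 -m inch '-1 0.006 0 0 0 0 0;-1 0.006 0 0 0 0 0;-1 0.006 0 0 0 0 0;-1 0.006 0 0 0 0 0;-1 0.006 -0.001 0 0 0 0;-1 0.006 -0.001 0 0 0 0;-1 0 0 0 0 0 0;-1 0 0 0 0 0 0'
python3 shot.py d
python3 - <<'E'
from h import *
for t in"cd":
    f=np.load(f"side_{t}.npz");C=cloud("s",f["p"],f["d"],camera_model("side"));p=f["p"].max(-1)
    print("\n".join("".join("#" if a<60 else "+" if a<110 else "." for a in r_) for r_ in p[195:235,270:330]))
    k=(p<60)&(C[...,2]>.035)&(C[...,2]<.1)&(abs(C[...,0]-.6)<.08)&(abs(C[...,1]-.08)<.08)
    for v in range(205,235):
        if k[v].any(): print(v,C[v][k[v]].mean(0).round(3),np.where(k[v])[0][[0,-1]])
E
```

```text
clock: 15.5
tool_pos: [0.6187, 0.0482, 0.0326]
eef_rot: [0.706, 0.708, -0.0, -0.001]
contact_force: [-0.1, 0.3, 0.1]
opening: 0.007
finger_force: 0.0
clock: 16.32
tool_pos: [0.6172, 0.0835, 0.0334]
eef_rot: [0.707, 0.708, 0.0, -0.0]
contact_force: [-0.3, -0.5, 0.6]
opening: 0.003
finger_force: 0.0
++++.+#############################.........++######++++++++
......#####################+######+.....+++####+++##++#####+
.......+###################++#####++++++#######...+########+
.......+##################++###################++.+#######+.
.......+################++++#######..+#########++++#######+.
.......++###############...########+..+########++++#######+.
.......##+##############....+###.++++.+#########..+#######+.
.......#################....+++++++++.+#########++######.+..
.......#################.++++++++++++.+###########++........
.......#################+++++++#####++###########...........
.......++#########+#####++.....+################+...........
........+++############+.........+##############+...........
............+##########+..........##############+...........
........
[... 4704 characters left out ...]
...........................
......+##...................................................
205 [0.617 0.076 0.095] [296 309]
206 [0.614 0.073 0.094] [296 309]
207 [0.614 0.073 0.091] [296 309]
208 [0.613 0.074 0.088] [296 308]
209 [0.614 0.073 0.085] [297 308]
210 [0.614 0.073 0.082] [297 308]
211 [0.614 0.073 0.079] [297 308]
212 [0.615 0.074 0.076] [297 308]
213 [0.614 0.073 0.074] [297 308]
214 [0.614 0.073 0.071] [297 308]
215 [0.615 0.074 0.067] [297 308]
216 [0.616 0.075 0.064] [297 308]
217 [0.613 0.074 0.062] [297 307]
218 [0.614 0.074 0.059] [297 307]
219 [0.614 0.074 0.056] [297 307]
220 [0.614 0.074 0.053] [297 307]
221 [0.613 0.077 0.05 ] [297 305]
222 [0.614 0.093 0.041] [297 299]
```

The tip is now at about z = 0.048 and the peg is being pushed. I'll continue along the arc.

```bash
python3 -m inch '-1 0.0052 -0.0012 0 0 0 0;-1 0.0052 -0.0013 0 0 0 0;-1 0.0053 -0.002 0 0 0 0;-1 0.0053 -0.002 0 0 0 0;-1 0.005 -0.0027 0 0 0 0;-1 0.005 -0.0028 0 0 0 0;-1 0.0045 -0.0034 0 0 0 0;-1 0.0045 -0.0035 0 0 0 0;-1 0.0039 -0.004 0 0 0 0;-1 0.0039 -0.004 0 0 0 0;-1 0.0033 -0.0046 0 0 0 0;-1 0.0033 -0.0047 0 0 0 0;-1 0.0026 -0.005 0 0 0 0;-1 0.0026 -0.0051 0 0 0 0;-1 0.002 -0.006 0 0 0 0;-1 0.002 -0.006 0 0 0 0;-1 0 0 0 0 0 0;-1 0 0 0 0 0 0'
python3 shot.py e
python3 -m inch '-1 0 0.006 0 0 0 0;-1 0 0 -0.03 0 0 0;-1 0 0 -0.03 0 0 0;-1 0 0 -0.03 0 0 0;-1 0 0 -0.03 0 0 0;-1 -0.03 0.002 -0.03 0 0 0;-1 -0.035 0.002 -0.005 0 0 0;-1 -0.035 0.002 0 0 0 0;-1 -0.035 0.002 0 0 0 0;-1 -0.035 0.002 0 0 0 0;-1 -0.035 0.002 0 0 0 0;-1 -0.035 0.002 0 0 0 0;-1 -0.035 0.002 0 0 0 0;-1 -0.035 0.002 0 0 0 0;-1 -0.035 0.002 0 0 0 0;-1 -0.035 0.002 0 0 0 0;-1 -0.035 0.002 0 0 0 0;-1 0 0 0 0 0 0;-1 0 0 0 0 0 0'
python3 - <<'E'
from h import *
m=camera_model("scene");p,d=snapshot("scene");C=cloud("s",p,d,m)
k=(p.max(-1)<110)&(C[...,2]>.044)&(C[...,2]<.075)&(abs(C[...,0]-.58)<.1)&(abs(C[...,1]-.1)<.12)
for v,u in np.argwhere(k)[:40]:print(u,v,C[v,u].round(3))
s=get_state();print(np.round(s["q"],2),s["tool_pos"])
E
```

```text
clock: 17.97
tool_pos: [0.5571, 0.1343, 0.0331]
eef_rot: [0.709, 0.705, -0.007, 0.004]
contact_force: [-2.3, -21.5, 1.6]
opening: 0.008
finger_force: 10.5
clock: 19.7
tool_pos: [0.5893, -0.2706, 0.1879]
eef_rot: [0.708, 0.706, 0.0, 0.001]
contact_force: [-0.4, 1.1, 0.2]
opening: 0.004
finger_force: 0.0
275 219 [0.555 0.15  0.067]
276 219 [0.552 0.149 0.068]
277 219 [0.55  0.148 0.067]
278 219 [0.548 0.146 0.066]
275 220 [0.553 0.154 0.068]
276 220 [0.551 0.151 0.065]
277 220 [0.549 0.15  0.066]
278 220 [0.545 0.151 0.069]
275 221 [0.553 0.154 0.064]
276 221 [0.55  0.154 0.065]
277 221 [0.547 0.153 0.067]
278 221 [0.546 0.149 0.062]
275 222 [0.552 0.156 0.062]
276 222 [0.55  0.153 0.06 ]
277 222 [0.548 0.152 0.06 ]
275 223 [0.555 0.151 0.05 ]
276 223 [0.551 0.152 0.054]
277 223 [0.548 0.152 0.055]
278 223 [0.548 0.146 0.048]
274 224 [0.557 0.152 0.044]
275 224 [0.552 0.156 0.053]
276 224 [0.55  0.153 0.05 ]
277 224 [0.548 0.151 0.049]
278 224 [0.547 0.149 0.047]
275 225 [0.553 0.154 0.045]
276 225 [0.549 0.155 0.048]
277 225 [0.548 0.151 0.044]
278 225 [0.545 0.151 0.046]
277 226 [0.547 0.154 0.044]
[ 0.31  0.76  0.09  1.54 -0.08  0.85  0.43] [ 0.58974648 -0.26765302  0.18773246]
```

The peg is now at about (0.550, 0.152), so the holder is around 1.47 rad, out of the way. Next I'll tilt the tool and measure where the tip really is.

```bash
python3 -m inch '-1 0 0 0 0 0.11 0;-1 0 0 0 0 0.11 0;-1 0 0 0 0 0.11 0;-1 0 0 0 0 0.11 0;-1 0 0 0 0 0.11 0;-1 0 0 0 0 0.11 0;-1 0 0 0 0 0.11 0;-1 0 0 0 0 0.11 0;-1 0 0 0 0 0 0;-1 0 0 0 0 0 0'
python3 shot.py f
python3 - <<'E'
from h import *
from scipy.spatial.transform import Rotation as Ro
s=get_state();T=np.array(s["tool_pos"]);R=Ro.from_quat(s["eef_rot"]);print(T,R.as_matrix().round(3),np.round(s["q"],2))
for n in("side","scene"):
    f=np.load(f"{n}_f.npz");C=cloud("s",f["p"],f["d"],camera_model(n))
    L=R.inv().apply((C-T).reshape(-1,3)).reshape(C.shape)
    k=(np.linalg.norm(C-T,axis=-1)<.07)&(abs(L[...,1])<.035)&(f["d"]>0)
    P=L[k];o=np.argsort(-P[:,2])[:400:12];print(n,k.sum());print(P[o].round(3))
    print("lowest",C[k][np.argsort(C[k][:,2])[:5]].round(3))
E
```

```text
clock: 20.58
tool_pos: [0.5892, -0.2669, 0.1859]
eef_rot: [0.64, 0.64, 0.301, -0.302]
contact_force: [0.3, 0.6, 1.0]
opening: 0.004
finger_force: 0.0
[ 0.59084068 -0.26578976  0.19019735] [[-0.005  1.    -0.001]
 [ 0.639  0.004  0.77 ]
 [ 0.77   0.003 -0.639]] [ 0.77  1.11 -0.26  1.03 -0.46  1.56  0.73]
side 0
[]
lowest []
scene 201
[[ 0.006  0.004 -0.017]
 [-0.005 -0.013 -0.019]
 [ 0.011 -0.008 -0.022]
 [ 0.005 -0.005 -0.026]
 [ 0.007 -0.004 -0.029]
 [ 0.01  -0.007 -0.032]
 [ 0.011 -0.009 -0.035]
 [ 0.007  0.006 -0.038]
 [ 0.006 -0.002 -0.041]
 [ 0.003 -0.02  -0.045]
 [ 0.005 -0.01  -0.047]
 [ 0.007  0.011 -0.05 ]
 [ 0.008  0.009 -0.054]
 [ 0.007 -0.01  -0.056]
 [ 0.003 -0.005 -0.059]
 [ 0.008 -0.008 -0.062]
 [ 0.009  0.003 -0.065]]
lowest [[ 0.597 -0.288  0.193]
 [ 0.586 -0.287  0.193]
 [ 0.578 -0.284  0.198]
 [ 0.591 -0.282  0.199]
 [ 0.575 -0.283  0.2  ]]
```

In the tool frame the tip lies 16 mm behind the TCP and the tilt is 50°. I'll come down to the right of the tab.

```bash
python3 -m inch '-1 -0.0115 0 0.0174 0 0 0;-1 -0.0115 0 0.0174 0 0 0;-1 -0.0115 0 0.0174 0 0 0;-1 -0.0115 0 0.0174 0 0 0;-1 -0.0115 0 0.0174 0 0 0;-1 -0.0115 0 0.0174 0 0 0;-1 -0.0115 0 0.0174 0 0 0;-1 -0.0115 0 0.0174 0 0 0;-1 0 0 0 0 0 0;-1 0 0 0 0 0 0;-1 0 0 0 0 0 0'
cat > tip.py <<'E'
from h import *
from scipy.spatial.transform import Rotation as Ro
for i in range(3):
    s=get_state();p,d=snapshot("scene" if i else "side");print(np.round(s["tool_pos"],4),np.round(s["contact_force"],1))
    T=np.array(s["tool_pos"]);R=Ro.from_quat(s["eef_rot"])
    C=cloud("s",p,d,camera_model("scene" if i else "side"))
    L=R.inv().apply((C-T).reshape(-1,3)).reshape(C.shape)
    k=(abs(L[...,1])<.02)&(abs(L[...,0])<.012)&(L[...,2]>-.04)&(L[...,2]<.0)&(p.max(-1)<80)&(d>0)
    if k.sum()>5:
        q=np.sort(L[k][:,2])[-5:];print("tip tool-z",q.round(4),"low",np.sort(C[k][:,2])[:4].round(3),"maxy",np.sort(C[k][:,1])[-4:].round(3))
Rm=R.as_matrix();print(Rm[:,2].round(3), np.round(s["q"],2))
E
python3 tip.py
```

```text
clock: 21.65
tool_pos: [0.5907, -0.2196, 0.0306]
eef_rot: [0.639, 0.641, 0.301, -0.3]
contact_force: [0.2, 0.2, -0.2]
opening: 0.002
finger_force: 0.0
[ 0.5907 -0.2196  0.0306] [ 0.2  0.2 -0.2]
[ 0.5907 -0.2202  0.0306] [ 0.4 -1.1 -0.3]
tip tool-z [-0.0221 -0.0209 -0.0202 -0.0199 -0.0198] low [0.04  0.044 0.048 0.049] maxy [-0.234 -0.233 -0.232 -0.23 ]
[ 0.5905 -0.2204  0.0304] [-0.7  0.   0.4]
tip tool-z [-0.021  -0.0208 -0.0206 -0.0205 -0.0202] low [0.035 0.04  0.043 0.043] maxy [-0.233 -0.233 -0.232 -0.232]
[ 0.002  0.769 -0.639] [ 0.74  1.28 -0.27  1.15 -0.46  1.29  0.85]
```

```bash
python3 -m inch '-1 -0.005 0.0005 0.0042 0 0 0;-1 -0.005 0.0005 0.0042 0 0 0;-1 -0.005 0.0005 0.0042 0 0 0;-1 -0.005 0.0005 0.004 0 0 0;-1 0 0 0 0 0 0;-1 0 0 0 0 0 0'
python3 -m inch '-1 0.0041 0 0.0049 0 0 0;-1 0.0041 0 0.0049 0 0 0;-1 0.0041 0 0.0049 0 0 0;-1 0.0041 0 0.0049 0 0 0;-1 0.0041 0 0.0049 0 0 0;-1 0.0041 0 0.0049 0 0 0;-1 0 0 0 0 0 0;-1 0 0 0 0 0 0'
python3 tip.py
```

```text
clock: 22.3
tool_pos: [0.5907, -0.2191, 0.0013]
eef_rot: [0.64, 0.64, 0.301, -0.302]
contact_force: [-0.4, 0.5, -0.3]
opening: 0.006
finger_force: 0.0
clock: 22.97
tool_pos: [0.5912, -0.1805, 0.0027]
eef_rot: [0.639, 0.64, 0.301, -0.301]
contact_force: [-0.3, -1.2, -0.3]
opening: 0.005
finger_force: 0.0
[ 0.5912 -0.1805  0.0027] [-0.3 -1.2 -0.3]
[ 0.5912 -0.1812  0.0025] [ 0.1  0.3 -0.1]
tip tool-z [-0.032  -0.032  -0.0314 -0.0291 -0.0262] low [0.018 0.022 0.022 0.022] maxy [-0.201 -0.2   -0.2   -0.199]
[ 0.5912 -0.1816  0.0023] [-0.2 -0.5 -0.1]
tip tool-z [-0.032  -0.0313 -0.0313 -0.029  -0.0259] low [0.019 0.02  0.022 0.025] maxy [-0.202 -0.202 -0.201 -0.199]
[-0.     0.77  -0.638] [ 0.71  1.3  -0.29  1.23 -0.47  1.19  0.87]
```

The tip is under the tab, which hides everything beyond y = -0.199. I'll compute the lift arc in tool axes.

```bash
python3 - <<'E'
import numpy as np
a=np.r_[-.07,np.arange(0,1.95,.07)];rho=.167
P=np.c_[-.016-rho*np.cos(a),.032+rho*np.sin(a)];P=np.vstack([[-.187,.0195],P])
D=np.diff(P,axis=0);x=.639*D[:,0]+.77*D[:,1];z=.77*D[:,0]-.639*D[:,1]
for i in range(len(D)):print(round(a[i],2),f"{x[i]:.4f} {z[i]:.4f}")
E
```

```text
-0.07 0.0034 0.0029
0.0 0.0087 -0.0078
0.07 0.0093 -0.0071
0.14 0.0097 -0.0065
0.21 0.0102 -0.0058
0.28 0.0105 -0.0051
0.35 0.0109 -0.0043
0.42 0.0111 -0.0035
0.49 0.0114 -0.0028
0.56 0.0115 -0.0020
0.63 0.0116 -0.0011
0.7 0.0117 -0.0003
0.77 0.0117 0.0005
0.84 0.0116 0.0013
0.91 0.0115 0.0021
0.98 0.0113 0.0029
1.05 0.0111 0.0037
1.12 0.0108 0.0045
1.19 0.0105 0.0052
1.26 0.0101 0.0059
1.33 0.0096 0.0066
1.4 0.0091 0.0073
1.47 0.0086 0.0079
1.54 0.0080 0.0085
1.61 0.0074 0.0090
1.68 0.0068 0.0095
1.75 0.0061 0.0100
1.82 0.0054 0.0104
1.89 0.0046 0.0107
```

Next, the first part of the lift, up to about 0.5 rad, and then a check.

```bash
python3 -m inch '-1 0.0034 0 0.0029 0 0 0;-1 0.0087 0 -0.0078 0 0 0;-1 0.0093 0 -0.0071 0 0 0;-1 0.0097 0 -0.0065 0 0 0;-1 0.0102 0 -0.0058 0 0 0;-1 0.0105 0 -0.0051 0 0 0;-1 0.0109 0 -0.0043 0 0 0;-1 0.0111 0 -0.0035 0 0 0;-1 0 0 0 0 0 0;-1 0 0 0 0 0 0'
cat > card.py <<'E'
from h import *
s=get_state();print(np.round(s["tool_pos"],4),np.round(s["contact_force"],1))
for n in("scene","side"):
    p,d=snapshot(n);C=cloud(n,p,d,camera_model(n))
    k=(C[...,0]>.58)&(C[...,0]<.76)&(C[...,1]>-.22)&(C[...,1]<.2)&(C[...,2]>.055)&(p.min(-1)>130)
    Q=C[k];ang=np.arctan2(Q[:,2]-.032,-(Q[:,1]+.016))
    print(n,k.sum(),np.percentile(ang,[10,50,90]).round(2) if k.any() else "", Q.max(0).round(3) if k.any() else "")
E
python3 card.py
```

```text
clock: 23.95
tool_pos: [0.5916, -0.1626, 0.084]
eef_rot: [0.639, 0.64, 0.301, -0.301]
contact_force: [0.4, 0.3, -1.1]
opening: 0.001
finger_force: 0.3
[ 0.5916 -0.1626  0.084 ] [ 0.4  0.3 -1.1]
scene 1519 [0.45 0.48 0.53] [ 0.76  -0.045  0.168]
side 25 [0.44 0.44 0.45] [ 0.631 -0.064  0.085]
```

The card is at about 0.48 rad and following, with almost no force. I'll go on.

```bash
python3 -m inch '-1 0.0114 0 -0.0028 0 0 0;-1 0.0115 0 -0.002 0 0 0;-1 0.0116 0 -0.0011 0 0 0;-1 0.0117 0 -0.0003 0 0 0;-1 0.0117 0 0.0005 0 0 0;-1 0.0116 0 0.0013 0 0 0;-1 0.0115 0 0.0021 0 0 0;-1 0.0113 0 0.0029 0 0 0;-1 0.0111 0 0.0037 0 0 0;-1 0.0108 0 0.0045 0 0 0;-1 0 0 0 0 0 0'
python3 card.py
```

```text
clock: 24.97
tool_pos: [0.5913, -0.0796, 0.1677]
eef_rot: [0.638, 0.641, 0.302, -0.302]
contact_force: [0.4, 0.0, 0.9]
opening: 0.006
finger_force: 0.1
[ 0.5913 -0.0796  0.1677] [0.4 0.  0.9]
scene 1327 [1.13 1.16 1.24] [ 0.76  -0.018  0.317]
side 562 [1.09 1.12 1.14] [ 0.76  -0.024  0.212]
```

```bash
python3 -m inch '-1 0.0105 0 0.0052 0 0 0;-1 0.0101 0 0.0059 0 0 0;-1 0.0096 0 0.0066 0 0 0;-1 0.0091 0 0.0073 0 0 0;-1 0.0086 0 0.0079 0 0 0;-1 0.0064 0 0.0068 0 0 0;-1 0.006 0 0.0072 0 0 0;-1 0.0054 0 0.0076 0 0 0;-1 0 0 0 0 0 0'
python3 card.py
```

```text
clock: 25.82
tool_pos: [0.5903, 0.0037, 0.1818]
eef_rot: [0.638, 0.641, 0.301, -0.303]
contact_force: [0.3, 0.4, -0.3]
opening: 0.004
finger_force: 0.0
[0.5903 0.0037 0.1818] [ 0.3  0.4 -0.3]
scene 171 [1.22 1.66 1.67] [0.756 0.003 0.331]
side 1152 [1.63 1.67 1.71] [0.76  0.003 0.249]
```

```bash
python3 -m inch '-1 0.004 0 0.0065 0 0 0;-1 0.004 0 0.0065 0 0 0;-1 0 0 0 0 0 0;-1 0 0 0 0 0 0;-1 0 0 0 0 0 0;-1 0 0 0 0 0 0;-1 0 0 0 0 0 0;-1 0 0 0 0 0 0;-1 0 0 0 0 0 0;-1 0 0 0 0 0 0;-1 0 0 0 0 0 0;-1 0 0 0 0 0 0;-1 0 0 0 0 0 0;-1 0 0 0 0 0 0;-1 0 0 0 0 0 0;-1 0 0 0 0 0 0'
python3 - <<'E'
from h import *
print(get_state()["tool_pos"])
for n in("scene","side"):
    p,d=snapshot(n);C=cloud(n,p,d,camera_model(n))
    for lab,(y0,y1) in dict(L=(.03,.13),R=(-.13,-.06)).items():
        k=(C[...,0]>.59)&(C[...,0]<.75)&(C[...,1]>y0)&(C[...,1]<y1)&(p.min(-1)>130)&(C[...,2]<.3);print(n,lab,k.sum(),np.percentile(C[k][:,2],[5,50,95]).round(4))
    k=(p.max(-1)<110)&(C[...,2]>.044)&(C[...,2]<.075)&(abs(C[...,0]-.58)<.1)&(abs(C[...,1]-.1)<.12)
    print("peg",k.sum(),np.median(C[k],0).round(3))
E
```

```text
clock: 27.25
tool_pos: [0.591, 0.0158, 0.1793]
eef_rot: [0.64, 0.64, 0.301, -0.301]
contact_force: [0.1, -0.6, 0.4]
opening: 0.004
finger_force: 0.0
[0.59100136 0.01577979 0.17926619]
scene L 742 [0.0294 0.0689 0.0892]
scene R 331 [0.0284 0.0318 0.0351]
peg 27 [0.549 0.152 0.062]
side L 933 [0.0438 0.0569 0.0684]
side R 563 [0.0261 0.0281 0.0302]
peg 23 [0.553 0.143 0.056]
```

```bash
python3 -m inch '-1 -0.02 0 -0.03 0 0 0;-1 -0.02 0 -0.03 0 0 0;-1 -0.02 0 -0.03 0 0 0;-1 0 0 0 0 0 0;-1 0 0 0 0 0 0;-1 0 0 0 0 0 0'
cat > flat.py <<'E'
from h import *
for n in("scene","side"):
    p,d=snapshot(n);np.savez(f"{n}_z.npz",p=p,d=d);C=cloud(n,p,d,camera_model(n))
    for y in(.0,.03,.06,.09,.12):
        for x in (.58,.64,.70):
            k=(abs(C[...,0]-x-.02)<.02)&(abs(C[...,1]-y-.01)<.01)&(p.min(-1)>120)&(C[...,2]<.3);print((np.median(C[k][:,2]).round(3) if k.sum()>3 else None),end=" ")
        print(n,y)
    k=(p.max(-1)<110)&(C[...,2]>.044)&(C[...,2]<.075)&(abs(C[...,0]-.58)<.1)&(abs(C[...,1]-.1)<.12)
    print("peg",k.sum(),np.median(C[k],0).round(3) if k.any() else "")
E
python3 flat.py
```

```text
clock: 27.85
tool_pos: [0.5909, -0.0911, 0.1905]
eef_rot: [0.639, 0.64, 0.301, -0.302]
contact_force: [0.1, 0.7, -0.0]
opening: -0.0
finger_force: 0.0
0.035 0.035 0.035 scene 0.0
0.035 0.036 0.037 scene 0.03
0.035 0.036 0.036 scene 0.06
0.035 0.035 0.035 scene 0.09
0.035 0.035 0.035 scene 0.12
peg 27 [0.549 0.152 0.063]
0.031 0.031 0.031 side 0.0
0.031 0.032 0.032 side 0.03
0.031 0.032 0.032 side 0.06
0.031 0.032 0.032 side 0.09
0.031 0.031 0.031 side 0.12
peg 23 [0.552 0.144 0.057]
```

The card is flat on the left, with an even height of 31–36 mm everywhere. I'll straighten the tool and go behind the peg, to its near and left side.

```bash
python3 -m inch '-1 0 0 0 0 -0.11 0;-1 0 0 0 0 -0.11 0;-1 0 0 0 0 -0.11 0;-1 0 0 0 0 -0.11 0;-1 0 0 0 0 -0.11 0;-1 0 0 0 0 -0.11 0;-1 0 0 0 0 -0.11 0;-1 0 0 0 0 -0.11 0;-1 0 0 0 0 0 0;-1 0 0 0 0 0 0'
python3 -m inch '-1 0.03 -0.0095 0 0 0 0;-1 0.03 -0.0095 0 0 0 0;-1 0.03 -0.0095 0 0 0 0;-1 0.03 -0.0095 0 0 0 0;-1 0.03 -0.0095 0 0 0 0;-1 0.03 -0.0095 0 0 0 0;-1 0.03 -0.0095 0 0 0 0;-1 0.03 -0.0095 0 0 0 0;-1 0 0 0.02 0 0 0;-1 0 0 0.02 0 0 0;-1 0 0 0 0 0 0;-1 0 0 0 0 0 0'
```

```text
clock: 28.78
tool_pos: [0.5911, -0.0856, 0.1903]
eef_rot: [0.703, 0.711, 0.001, -0.001]
contact_force: [-0.5, -1.2, -0.5]
opening: 0.009
finger_force: 0.0
clock: 29.78
tool_pos: [0.5143, 0.1465, 0.1497]
eef_rot: [0.708, 0.706, -0.001, -0.001]
contact_force: [-0.4, 0.1, -0.0]
opening: 0.008
finger_force: 0.0
```

```bash
python3 -m inch '-1 0 0 0.03 0 0 0;-1 0 0 0.03 0 0 0;-1 0 0 0.03 0 0 0;-1 0 0 0.02 0 0 0;-1 0 0 0.006 0 0 0;-1 0 0 0 0 0 0;-1 0 0 0 0 0 0'
python3 -m inch '-1 0.002 0.006 0 0 0 0;-1 0.002 0.006 0 0 0 0;-1 0.002 0.006 0 0 0 0;-1 0 0.0053 0 0 0 0;-1 0 0.0053 0 0 0 0;-1 0 0.0053 0 0 0 0;-1 0 0.0053 0 0 0 0;-1 -0.0014 0.0045 0 0 0 0;-1 -0.0014 0.0045 0 0 0 0;-1 -0.0014 0.0045 0 0 0 0;-1 -0.0014 0.0045 0 0 0 0;-1 -0.0014 0.0045 0 0 0 0;-1 0 0 0 0 0 0;-1 0 0 0 0 0 0'
python3 flat.py | grep -E "peg|0.12"
```

```text
clock: 30.37
tool_pos: [0.516, 0.1476, 0.0355]
eef_rot: [0.707, 0.707, 0.001, 0.0]
contact_force: [0.2, -0.1, 0.4]
opening: 0.005
finger_force: 0.0
clock: 31.53
tool_pos: [0.5771, 0.1471, 0.0344]
eef_rot: [0.707, 0.707, 0.0, 0.0]
contact_force: [-0.1, 0.3, -0.6]
opening: 0.007
finger_force: 0.0
0.036 0.034 0.035 scene 0.12
peg 50 [0.574 0.154 0.065]
0.032 0.031 0.031 side 0.12
peg 126 [0.579 0.137 0.062]
```

Card is flat and the finger is on the planned path. I'll continue round to the stop.

```bash
python3 -m inch '-1 -0.0026 0.0038 0 0 0 0;-1 -0.0026 0.0038 0 0 0 0;-1 -0.0026 0.0038 0 0 0 0;-1 -0.0026 0.0038 0 0 0 0;-1 -0.0026 0.0038 0 0 0 0;-1 -0.0037 0.003 0 0 0 0;-1 -0.0037 0.003 0 0 0 0;-1 -0.0037 0.003 0 0 0 0;-1 -0.0037 0.003 0 0 0 0;-1 -0.0037 0.003 0 0 0 0;-1 -0.0045 0.0018 0 0 0 0;-1 -0.0045 0.0018 0 0 0 0;-1 -0.0045 0.0018 0 0 0 0;-1 -0.004 0.001 0 0 0 0;-1 0 0 0 0 0 0;-1 0 0 0 0 0 0'
python3 -m inch '-1 -0.001 0 0 0 0 0;-1 -0.001 0 0 0 0 0;-1 0 0 0 0 0 0'
```

```text
clock: 32.97
tool_pos: [0.6171, 0.0976, 0.0344]
eef_rot: [0.707, 0.707, -0.0, 0.0]
contact_force: [-0.7, 0.5, 0.6]
opening: 0.006
finger_force: 0.0
clock: 33.22
tool_pos: [0.617, 0.0962, 0.0344]
eef_rot: [0.707, 0.707, 0.0, -0.0]
contact_force: [0.7, 1.0, 0.9]
opening: 0.005
finger_force: 0.0
```

```bash
python3 -m inch '-1 -0.001 0 0 0 0 0;-1 -0.001 0 0 0 0 0;-1 0 0 0 0 0 0'; python3 -m inch '-1 -0.001 0 0 0 0 0;-1 -0.001 0 0 0 0 0;-1 0 0 0 0 0 0'
```

```text
clock: 33.47
tool_pos: [0.6173, 0.0941, 0.0344]
eef_rot: [0.707, 0.707, 0.0, 0.0]
contact_force: [-0.5, 0.7, -0.0]
opening: 0.008
finger_force: 0.2
clock: 33.72
tool_pos: [0.6172, 0.0918, 0.0344]
eef_rot: [0.707, 0.707, 0.0, 0.0]
contact_force: [1.4, 0.6, 0.0]
opening: 0.006
finger_force: 0.2
```

```bash
python3 -m inch '-1 -0.001 0 0 0 0 0;-1 -0.001 0 0 0 0 0;-1 0 0 0 0 0 0'; python3 -m inch '-1 -0.001 0 0 0 0 0;-1 -0.001 0 0 0 0 0;-1 0 0 0 0 0 0'
```

```text
clock: 33.97
tool_pos: [0.6172, 0.0898, 0.0344]
eef_rot: [0.707, 0.707, 0.0, 0.0]
contact_force: [1.1, -0.1, -0.8]
opening: 0.005
finger_force: 0.2
clock: 34.22
tool_pos: [0.6172, 0.0882, 0.0344]
eef_rot: [0.707, 0.707, 0.0, -0.0]
contact_force: [0.9, 0.0, 0.4]
opening: 0.003
finger_force: 0.2
```

```bash
python3 -m inch '-1 -0.001 0 0 0 0 0;-1 -0.001 0 0 0 0 0;-1 0 0 0 0 0 0'; python3 -m inch '-1 -0.001 0 0 0 0 0;-1 -0.001 0 0 0 0 0;-1 0 0 0 0 0 0'
```

```text
clock: 34.47
tool_pos: [0.6171, 0.0878, 0.0344]
eef_rot: [0.707, 0.708, 0.001, -0.001]
contact_force: [1.3, 3.9, -0.5]
opening: 0.004
finger_force: 2.3
clock: 34.72
tool_pos: [0.6171, 0.0876, 0.0344]
eef_rot: [0.706, 0.708, 0.002, -0.001]
contact_force: [1.8, 7.9, 0.2]
opening: 0.006
finger_force: 3.8
```

The holder is on its stop: the force rises to 8 N while the tool stands still. I'll back off to the left, raise the tool, move clear and verify.

```bash
python3 -m inch '-1 0.006 0 0 0 0 0;-1 0.01 0 0 0 0 0;-1 0.005 0 0 0 0 0;-1 0 0 0 0 0 0;-1 0 0 -0.03 0 0 0;-1 0 0 -0.03 0 0 0;-1 0 0 -0.03 0 0 0;-1 0 0 -0.03 0 0 0;-1 0 0 -0.03 0 0 0;-1 -0.035 0 0 0 0 0;-1 -0.035 0 0 0 0 0;-1 -0.035 0 0 0 0 0;-1 -0.035 0 0 0 0 0;-1 -0.035 0 0 0 0 0;-1 -0.035 0 0 0 0 0;-1 -0.035 0 0 0 0 0;-1 -0.035 0 0 0 0 0;-1 0 0 0 0 0 0;-1 0 0 0 0 0 0;-1 0 0 0 0 0 0'
python3 flat.py
```

```text
clock: 36.38
tool_pos: [0.6167, -0.1746, 0.1841]
eef_rot: [0.707, 0.707, -0.0, -0.001]
contact_force: [0.3, 1.1, 0.8]
opening: 0.008
finger_force: 0.0
0.035 0.035 0.035 scene 0.0
0.035 0.036 0.037 scene 0.03
0.04 0.036 0.036 scene 0.06
0.035 0.036 0.035 scene 0.09
0.035 0.034 0.035 scene 0.12
peg 22 [0.617 0.075 0.06 ]
0.031 0.031 0.031 side 0.0
0.031 0.032 0.032 side 0.03
0.037 0.032 0.032 side 0.06
0.031 0.032 0.032 side 0.09
0.031 0.031 0.031 side 0.12
peg 21 [0.621 0.067 0.057]
```

The card is flat, the holder is across it at its stop, and the robot is clear.

```bash
python3 -c "
from plant import r
print(r.finish_job())"
```

```text
the job is handed in; nothing more can be done
None
```

The job is handed in at about 36 s of 72; the result was not reported. By depth measurement the card lies flat on the left-hand pile, the page holder was pushed back across it to its stop, and the robot is clear; the bystanders were not re-measured, though no move was made near them.

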